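Open the wide rivet case on the cobbler's bench

TASK

Open the wide one of the two steel rivet cases: press down the release tab at its front so that its lid springs up by itself, then, without gripping anything, push the lid on over with the fingers until it is fully open and stays there. Leave the narrow case shut, do not shift or lift either case, and leave the other things on the bench as they stand.

Things in the scene. Friction and masses are not known exactly. Their poses are not given: they have to be found in the camera images.
- wide_case: The wide case, a loose, heavy (about 2 kg) dark steel box with a bright metal lid: 110 mm deep (its x), 170 mm wide (its y), 61 mm high with the lid shut. Origin: centre of its underside, on the bench. Its x points from the front (release tab) to the back (hinge), z up. A flat tongue of its base, 70 mm wide and 6 mm thick, lies under the tab and reaches to x = -113 mm
- wide_pad (a point): Where to press the wide case's release tab: top of its finger plate (36 mm wide along case y, 52 mm long along case x, 36 mm above the bench), which sticks out in front of the box. This point lies 95 mm in front of the case's origin, 19 mm from the plate's free end and 35 mm from the upright hook arm behind it. Pressed straight down, it sinks about 9 mm in all, at 5 to 7 N
- wide_tab (a joint): Angle of the wide case's release tab, rad: 0 at rest, 0.26 pressed fully down; the hook lets go of the lid at about 0.17; a spring brings it back. It rocks on a pivot at case x = -59 mm, z = 30 mm; pressed, its hook arm (top 65 mm above the bench) tips about 9 mm to the front
- wide_lid (a joint): Angle of the wide case's lid, rad: 0 shut. Once released, a leaf spring lifts it to about 0.8 within about half a second, and it rests there; then it is pushed (about 2 N at the front edge) to its stop at 1.9, leaning back beyond upright. Let go well before upright it sinks back to 0.8; from about 1.75 it falls open by itself and stays
- wide_edge (a point): Middle of the lower front edge of the wide case's lid (lid plate 110 mm from hinge to front edge, 170 mm wide, 6 mm thick); moves with the lid
- wide_hinge (a point): Middle of the wide case's hinge line, at the lid's underside: 55 mm behind the case's origin (+x) and 55 mm above the bench. The hinge line runs along the case's y
- narrow_case: The narrow case, built the same (110 mm deep, 61 mm high, same tab and lid) but only 90 mm wide, about 1.5 kg. Origin: centre of its underside; x from its front to its back. To be left alone. It and the wide case stand side by side, either one on the left
- narrow_lid (a joint): Angle of the narrow case's lid, rad: 0 shut; must stay shut
- eyelet_tin: Small metal tin, 52 mm across, 32 mm high, loose, beside the wide case's tab (on the case's +y side). Origin: centre of its underside
- wax_pot: Small brown glass pot with a black cap, 38 mm across, 45 mm high, loose, beside the narrow case's tab. Origin: centre of its underside
- polish_tin: Flat round polish tin, 76 mm across, 25 mm high, loose, behind the cases on the left. Origin: centre of its underside
- dressing: White bottle with a black cap, 52 mm across, 105 mm high, loose, standing behind the cases near the middle. Origin: centre of its underside
- hammer: Hammer lying on the bench at the robot's right. Origin: near its middle
- shoe_brush: Wooden shoe brush, 150 x 50 x 44 mm, lying bristles down at the robot's left. Origin: centre of its underside
Things that resemble listed ones, but are neither listed nor needed, are in the scene too. What is shaped like the wide_case but blue is not meant.

How it is judged (in metres and radians):
On the way, in this order (a step that is already met when the one before it is completed fails the run):
1. the wide case's release tab is pressed down (beyond 0.17 rad) (value of joint wide_tab above 0.17 rad).
2. its lid has sprung up by itself: between 0.6 and 1.0 rad, untouched by the robot, for 0.2 s (value of joint wide_lid between 0.6 and 1 rad and contact force between wide_lid and the arm below 0.2 N and contact force between wide_lid and the fingers below 0.2 N), for 0.2 s.
At the end, for the whole second after the job is handed in: The wide case's lid rests fully open (beyond 1.75 rad of its 1.9), still, its tab back up (under 0.08 rad); the narrow case's lid is shut (under 0.1 rad); both cases stand flat within 30 mm of where they were, and so does every other thing (value of joint wide_lid between 1.75 and 2 rad and value of joint wide_tab below 0.08 rad and value of joint narrow_lid below 0.1 rad and velocity of joint wide_lid between -0.1 and 0.1 rad/s and angle between each of wide_case, narrow_case's own z axis and vertical below 0.05 rad and height (world z) of wide_case below 0.01 m and distance of each of wide_case, narrow_case, eyelet_tin, wax_pot, polish_tin, dressing, hammer, shoe_brush from where it was at the start of the episode below 0.03 m); the robot touches nothing.
It fails at once if the narrow case is opened (value of joint narrow_lid above 0.15 rad).
It fails at once if the wide case is lifted 15 mm, tipped 0.15 rad or shifted 30 mm (height (world z) of wide_case above 0.015 m or angle between wide_case's own z axis and vertical above 0.15 rad or distance of wide_case from where it was at the start of the episode above 0.03 m).
It fails at once if the narrow case is lifted, tipped 0.15 rad or shifted 30 mm (height (world z) of narrow_case above 0.015 m or angle between narrow_case's own z axis and vertical above 0.15 rad or distance of narrow_case from where it was at the start of the episode above 0.03 m).
It fails at once if another thing on the bench is lifted or moved 30 mm (distance of any of eyelet_tin, wax_pot, polish_tin, dressing, hammer, shoe_brush from where it was at the start of the episode above 0.03 m).
It also fails if it takes over 43 s, if anything falls off the work surface, if the arm or the gripper's body presses on something with over 40 N, if the wrist force passes 120 N, or if a joint passes its speed limit or range.

ROBOT

A 6-joint arm with a two-finger parallel gripper is mounted at the origin on the work surface. World frame = base frame: x ahead of the robot, y to its left, z up, the work surface at z = 0. Lengths are in m, angles in degrees, forces in N, time in s.
With the tool pointing down it reaches from about 0.4 to 0.825 m from the base axis. Payload 7 kg.
Tool frame: the origin (TCP) lies at the centre of the arm's flange, where the gripper is bolted on; the fingertips stand 178 mm ahead of it and the grasp point (between the pads) lies 159 mm ahead of it (tip_reach is the distance from the TCP to the fingertips, in m); z points along the fingers, y is the line along which they close (so a half turn about z gives the same grasp; the last joint's range is limited). The gripper opens to 88 mm and grips with 3 to 60 N. Pads are 19 mm wide; open, the fingers measure 130 mm over their backs; the gripper's body (78 mm by 193 mm) begins 47 mm behind the grasp point.
Start: joints at [-46.69, 20.546, 0.682, 0, -70.136, -16.507], TCP at [0.304, -0.602, 0.405] pointing down, gripper open.
Joint ranges: [-176.03, 176.03], [-82.01, 121.73], [-58.28, 71.71], [-173.87, 95.51], [-174.79, -0.11], [-173.66, 173.66]. Speed limits (degrees/s): [136.94, 136.94, 172.46, 180, 180, 180].

INTERFACE

Orientations are given as [roll, pitch, yaw] about the fixed x, y, z axes, in that order (R = Rz(yaw) Ry(pitch) Rx(roll)).
In Python, from plant import * gives the robot as it stands.
- The arm moves only by the shell command python3 -m handwheel 'ROWS'. ROWS is JSON, a list of rows, each a list of 7 numbers: the opening, from -1 (shut) to 1 (fully open), then the shift along the tool's x, y, z as a fraction of full scale, then the turn, a rotation vector about the tool's x, y, z as a fraction of full scale. A call has 1 to 5 rows; each row shifts and turns the commanded pose from where the row before left it, along the tool's axes as they then stand; what a row does not reach is not made up. Full scale, the value 1, is 0.025 m for a shift and 6 degrees for a turn. A row lasts 1/8 s, in which the tool goes at most 62.5 mm and 10.7 degrees, less where a joint would pass 70% of its speed; a pose out of reach is approached as far as the arm can. A call with a number of a shift or a turn outside -1 to 1 is refused whole. A call with a gripper value outside its range is refused whole. The fingers move at their own pace and stop on an object; the grip force is fixed at half the most. Time passes only in rows, so rows that do not move let the fingers close. It gives the time, the measured TCP pose, the force, the opening and the grip force at its end, in the units of the state.
- get_obs(): the state, without advancing time (a new reading comes with each control period).
- snapshot(name): name is "scene" or "side" or "wrist"; returns a dict with "color" (480x640x3 uint8, red, green, blue), "fx", "fy", "cx", "cy" (pixels), "R" (3x3) and "t" (3): a world point X has camera coordinates R X + t; the wrist camera has in their place "tool_from_camera" (4x4, takes a point from camera to tool coordinates, whose origin is the TCP and whose axes are the flange's). Camera axes: x right, y down, z forward; pixel columns grow to the right and rows downward; lengths in m; the calibration is good to about 2 mm. A picture is of the moment at which its call begins: read the wrist's pose just before it. There is no depth.
- close_job(): hands the job in; it is judged then, once.
The state is a dict: "clock": time; "joint_pos": joint angles; "qvel": joint speeds; "tau": joint torques, N m; "tool_pos": TCP position; "orientation": TCP orientation; "force": force on the tool from outside, world axes, zero at the start; "moment": the same for the moment, N m; "opening": finger opening in m; "gripper_force": force on a finger pad.
Only numpy, scipy, OpenCV 4.12 (cv2) and the standard library are available. Lean on these libraries where they do the work, as an engineer would, in place of code of your own. Each camera call takes 0.05 s, during which the arm holds its last target. There are 200 camera calls.

## Working session

There is one attempt and no reset: what is moved stays moved. The work goes in short steps, Python scripts to look and compute and a shell command to move; the robot and the scene stay as the last step left them, time stands still between calls to the robot, and variables do not carry over. Pictures are saved under pics/ and viewed, at most 10 in all, crops included, and the job is handed in when it is done.

```bash
mkdir -p pics; python3 - <<'E'
from plant import *
import cv2,numpy as np
o=get_obs();print(o)
for n in ("scene","side"):
    s=snapshot(n);cv2.imwrite(f"pics/{n}0.png",s["color"][:,:,::-1]);print(n,{k:np.round(v,4).tolist() for k,v in s.items() if k!="color"})
E
```

```text
{'clock': 0.0, 'joint_pos': array([-4.66915555e+01,  2.05912228e+01,  6.34459558e-01, -2.03895592e-02,
       -7.01325144e+01, -1.65072077e+01]), 'qvel': array([-0.03513334,  0.00954274,  0.08630834,  0.00790614,  0.03955599,
        0.00367891]), 'tau': array([-9.36293945e-04, -5.82717204e+01,  2.93064594e+01,  6.99743316e+00,
        6.87775886e-03, -1.53573164e-04]), 'tool_pos': array([ 0.30428053, -0.60232391,  0.40372919]), 'orientation': array([ 1.79908955e+02, -6.99205614e-03, -1.53205702e+02]), 'force': array([ 0.12630372,  0.01176692, -0.25352483]), 'moment': array([ 0.00446044, -0.03465653,  0.01256605]), 'gripper_force': 0.0, 'opening': 0.08772007286192356}
scene {'fx': 513.3184, 'fy': 513.3184, 'cx': 320.0339, 'cy': 232.5264, 'R': [[0.4113, 0.9115, 0.0031], [0.6982, -0.3129, -0.6438], [-0.5859, 0.267, -0.7652]], 't': [-0.2916, -0.2762, 1.8989]}
side {'fx': 598.7384, 'fy': 598.7384, 'cx': 323.0708, 'cy': 236.52, 'R': [[-0.9787, -0.2049, 0.013], [-0.1127, 0.4836, -0.868], [0.1715, -0.851, -0.4964]], 't': [0.5348, 0.081, 1.632]}
```

View pics/scene0.png

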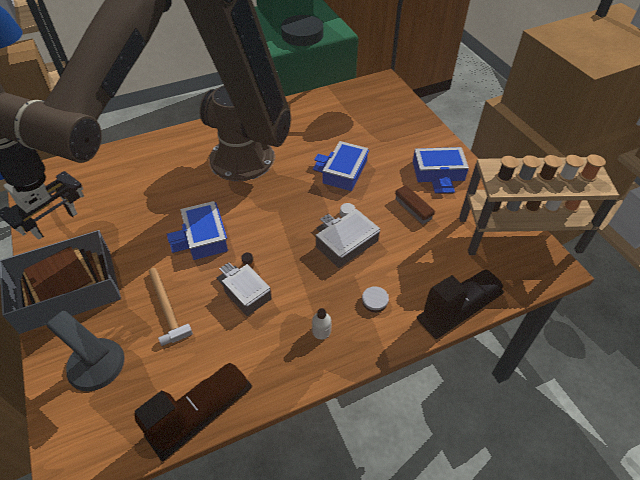

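View pics/side0.png

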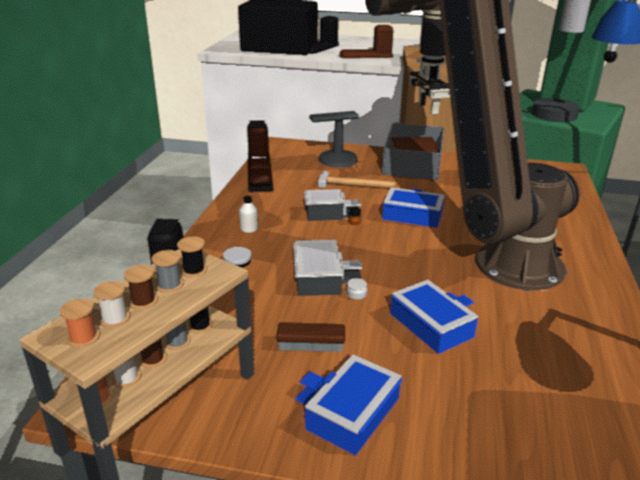

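The wide steel case is at about (348,235) in the scene view and (318,266) in the side view. The narrow one is at (245,287) and (325,205). I'll enlarge both views of the wide case.

```bash
python3 - <<'E'
import cv2,numpy as np
a=cv2.imread("pics/scene0.png")[195:275,300:400];b=cv2.imread("pics/side0.png")[230:310,280:380]
f=lambda i:cv2.resize(i,None,fx=7,fy=7,interpolation=cv2.INTER_CUBIC)
for n,i in(("a",a),("b",b)): cv2.imwrite(f"pics/crop_{n}.png",f(i))
E
```

```text
(no output)
```

View pics/crop_a.png

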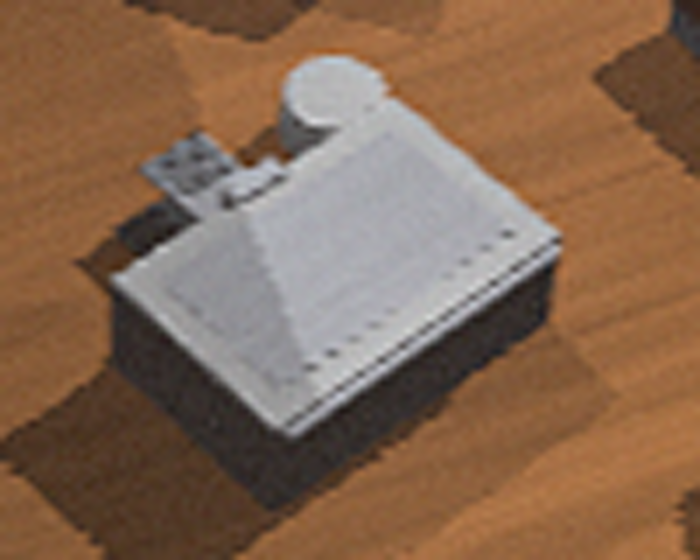

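View pics/crop_b.png

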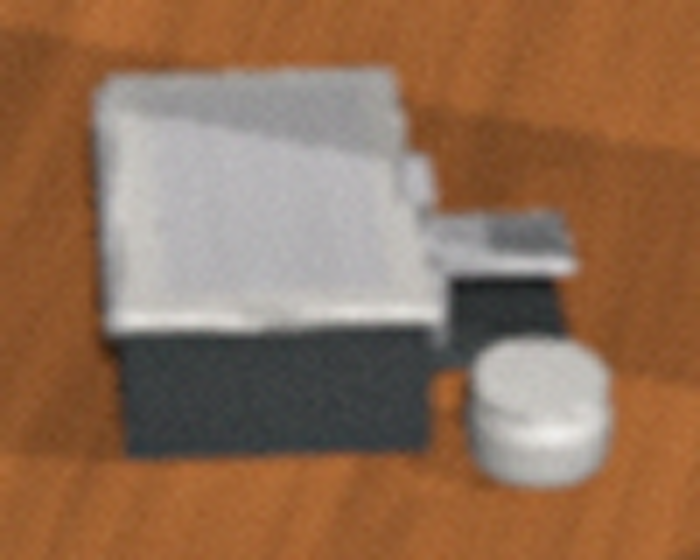

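Scene crop: the lid's top corners are front −y (113,278), back −y (290,432), back +y (562,240) and front +y (393,100). The tab plate is around (190,165) and the tin around (335,90). Side crop: back +y (108,330), front +y (448,318), front −y (395,70), back −y (100,75). The plate's free end is at about (560,212)–(575,268).

```bash
cat > h.py <<'E'
import numpy as np
from scipy.spatial.transform import Rotation as Ro
cams={"scene":(513.3184,320.0339,232.5264,[[0.4113,0.9115,0.0031],[0.6982,-0.3129,-0.6438],[-0.5859,0.267,-0.7652]],[-0.2916,-0.2762,1.8989]),
"side":(598.7384,323.0708,236.52,[[-0.9787,-0.2049,0.013],[-0.1127,0.4836,-0.868],[0.1715,-0.851,-0.4964]],[0.5348,0.081,1.632])}
def proj(n,X):
    f,cx,cy,R,t=cams[n];c=np.atleast_2d(X)@np.array(R).T+t
    return np.c_[f*c[:,0]/c[:,2]+cx,f*c[:,1]/c[:,2]+cy]
def world(p,L):
    c,s=np.cos(p[2]),np.sin(p[2]);L=np.atleast_2d(L)
    return np.c_[p[0]+c*L[:,0]-s*L[:,1],p[1]+s*L[:,0]+c*L[:,1],L[:,2]]
def onplane(n,uv,z):
    f,cx,cy,R,t=cams[n];R=np.array(R);d=R.T@[(uv[0]-cx)/f,(uv[1]-cy)/f,1];o=-R.T@np.array(t)
    return o+d*(z-o[2])/d[2]
E
python3 - <<'E'
from h import *
from scipy.optimize import least_squares
C=np.array([[-55,-85,61],[55,-85,61],[55,85,61],[-55,85,61]])/1e3
A=np.array([[113,278],[290,428],[562,240],[393,100]])/7+[300,195]-.5+.07
B=np.array([[395,70],[100,74],[108,330],[448,320]])/7+[280,230]-.43
g=lambda p:np.r_[(proj("scene",world(p,C))-A).ravel(),(proj("side",world(p,C))-B).ravel()]
r=least_squares(g,[.6,0,0]);p=r.x;print(p,np.degrees(p[2]),r.fun.round(1))
pad=np.array([[-95,0,36],[-114,-18,36],[-114,18,36]])/1e3
print(world(p,pad))
print("plate corners scene crop",(proj("scene",world(p,pad))-[300,195])*7,"side",(proj("side",world(p,pad))-[280,230])*7)
t=onplane("scene",np.array([335,90])/7+[300,195],.032);t2=onplane("side",np.array([541,372])/7+[280,230],.032);print("tin",t,t2)
for n,uv,z in [("narrow",(245,283),.061),("dressing cap",(321,313),.105),("polish",(375,297),.025),("brush",(414,202),.044)]:print(n,onplane("scene",uv,z))
E
```

```text
[0.52643151 0.1772509  0.2834433 ] 16.24010482005325 [-0.1  0.4 -1.6  0.6  0.2 -0.6  0.2 -0.4 -1.   0.9  0.5  1.5  1.8 -0.1
 -2.  -0.1]
[[0.43522219 0.1506829  0.036     ]
 [0.42201426 0.12808753 0.036     ]
 [0.41194638 0.16265107 0.036     ]]
plate corners scene crop [[194.17286917 170.16740719]
 [137.71912673 165.60024361]
 [196.49828138 128.16190855]] side [[512.16637964 243.23559773]
 [556.54543833 216.03397973]
 [569.1928939  267.84375404]]
tin [0.41328703 0.2340876  0.032     ] [0.41220127 0.226629   0.032     ]
narrow [ 0.57900847 -0.1766603   0.061     ]
dressing cap [ 0.78217105 -0.03062131  0.105     ]
polish [0.75348089 0.15359806 0.025     ]
brush [0.48874768 0.43989225 0.044     ]
```

The fit agrees with the visible plate corners to about 1 px. The pad is at (0.435, 0.151, 0.036) and the case yaw is 16.2°. I'll shut the fingers, turn 10.6° about tool z so tool y lies along case y and tool x along −case x, then travel high.

```bash
python3 -c "
from plant import *
print(snapshot('wrist')['tool_from_camera'].round(3))"
python3 -m handwheel '[[-1,0,0,0,0,0,0.9],[-1,-1,1,0,0,0,0.87],[-1,-1,1,0,0,0,0],[-1,-1,1,0,0,0,0],[-1,-1,1,0,0,0,0]]'
python3 -m handwheel '[[-1,-1,1,0,0,0,0],[-1,-1,1,0,0,0,0],[-1,-1,1,0,0,0,0],[-1,-1,1,0,0,0,0],[-1,-1,1,0,0,0,0]]'
python3 -m handwheel '[[-1,-1,1,0,0,0,0],[-1,-1,1,0,0,0,0],[-1,-1,1,0,0,0,0],[-1,-1,1,0,0,0,0],[-1,0,1,0,0,0,0]]'
python3 -m handwheel '[[-1,0,1,0,0,0,0],[-1,0,1,0,0,0,0],[-1,0,1,0,0,0,0],[-1,0,1,0,0,0,0],[-1,0,1,0,0,0,0]]'
cat > rel.py <<'E'
from plant import *
from h import *
o=get_obs();d=o["tool_pos"]-[.52643,.17725,0];c,s=np.cos(.2834),np.sin(.2834)
R=Ro.from_euler("xyz",o["orientation"],degrees=True).as_matrix();tip=R[:,2]*.178
d=d+tip;print("clock",round(o["clock"],2),"tip in case mm",np.round([(c*d[0]+s*d[1])*1e3,(c*d[1]-s*d[0])*1e3,d[2]*1e3],1),"rpy",o["orientation"].round(2),"F",o["force"].round(1),"open",round(o["opening"],4))
E
python3 rel.py
```

```text
[[ 0.001 -0.967 -0.254  0.069]
 [ 1.     0.001  0.     0.   ]
 [-0.    -0.254  0.967  0.02 ]
 [ 0.     0.     0.     1.   ]]
clock: 0.78
tool_pos: [0.37, -0.4761, 0.4044]
orientation: [180.0, -0.0, -163.8]
force: [-0.2, 0.1, -0.3]
opening: 0.0431
gripper_force: 0.0
clock: 1.4
tool_pos: [0.4552, -0.3211, 0.4045]
orientation: [180.0, -0.0, -163.8]
force: [0.0, 0.2, -0.3]
opening: 0.0005
gripper_force: 0.0
clock: 2.02
tool_pos: [0.5171, -0.173, 0.404]
orientation: [180.0, -0.0, -163.8]
force: [0.1, 0.6, -1.4]
opening: 0.0001
gripper_force: 0.0
clock: 2.65
tool_pos: [0.4808, -0.0536, 0.4045]
orientation: [180.0, -0.0, -163.8]
force: [-0.3, 0.4, 0.2]
opening: 0.0002
gripper_force: 0.0
clock 2.65 tip in case mm [-108.4 -208.8  226.5] rpy [ 1.7999e+02 -1.0000e-02 -1.6382e+02] F [-0.3  0.4  0.2] open 0.0002
```

```bash

python3 -m handwheel '[[-1,-0.33,1,0,0,0,0],[-1,0,1,0,0,0,0],[-1,0,1,0,0,0,0],[-1,0,1,0,0,0,0],[-1,0,1,0,0,0,0]]' >/dev/null
python3 -m handwheel '[[-1,0,1,0,0,0,0],[-1,0,1,0,0,0,0],[-1,0,1,0,0,0,0],[-1,0,0.35,0,0,0,0],[-1,0,0,1,0,0,0]]' >/dev/null
python3 -m handwheel '[[-1,0,0,1,0,0,0],[-1,0,0,1,0,0,0],[-1,0,0,1,0,0,0],[-1,0,0,1,0,0,0],[-1,0,0,1,0,0,0]]' >/dev/null
python3 -m handwheel '[[-1,0,0,0.6,0,0,0],[-1,0,0,0,0,0,0],[-1,0,0,0,0,0,0]]' >/dev/null
python3 rel.py; python3 - <<'E'
from plant import *
import cv2,numpy as np
f=lambda i:cv2.resize(i,(400,400),interpolation=cv2.INTER_CUBIC)
a=snapshot("scene")["color"][165:265,290:390];b=snapshot("side")["color"][200:300,290:390]
cv2.imwrite("pics/above.png",np.hstack([f(a),f(b)])[:,:,::-1])
E
```

```text
clock 4.9 tip in case mm [-99.3  -1.   62.2] rpy [ 1.8000e+02  3.0000e-02 -1.6382e+02] F [-0.2  0.4 -0.5] open 0.0004
```

View pics/above.png

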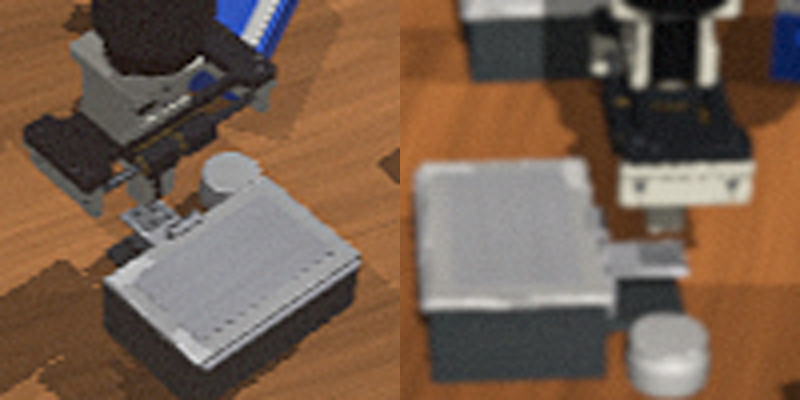

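Left (scene): the closed fingers are above the plate, at about (150,190). Right (side): the fingertip at (662,225) is over the plate at (655,250), clear of the hook arm and the lid. Next is the press, in small steps.

```bash

python3 -m handwheel '[[-1,0.08,0,0.6,0,0,0],[-1,0,0,0.4,0,0,0],[-1,0,0,0.12,0,0,0],[-1,0,0,0.12,0,0,0],[-1,0,0,0,0,0,0]]'; python3 rel.py
```

```text
clock: 5.62
tool_pos: [0.429, 0.1479, 0.2088]
orientation: [-180.0, -0.0, -163.8]
force: [-3.1, -0.3, 4.2]
opening: 0.0006
gripper_force: 2.1
clock 5.62 tip in case mm [-101.8   -0.9   30.8] rpy [-1.7999e+02 -2.0000e-02 -1.6382e+02] F [-3.1 -0.3  4.2] open 0.0006
```

```bash

python3 -m handwheel '[[-1,0,0,0.1,0,0,0],[-1,0,0,0.1,0,0,0],[-1,0,0,0,0,0,0]]'; python3 rel.py
python3 - <<'E'
from plant import *
import cv2,numpy as np
f=lambda i:cv2.resize(i,(400,400),interpolation=cv2.INTER_CUBIC)
a=snapshot("scene")["color"][165:265,290:390];b=snapshot("side")["color"][200:300,290:390]
cv2.imwrite("pics/press.png",np.hstack([f(a),f(b)])[:,:,::-1])
E
```

```text
clock: 6.0
tool_pos: [0.4291, 0.148, 0.2046]
orientation: [-180.0, 0.0, -163.8]
force: [-7.9, -1.0, 19.7]
opening: 0.0001
gripper_force: 10.5
clock 6.0 tip in case mm [-101.6   -0.9   26.6] rpy [-1.7999e+02  2.0000e-02 -1.6378e+02] F [-7.9 -1.  19.7] open 0.0001
```

View pics/press.png

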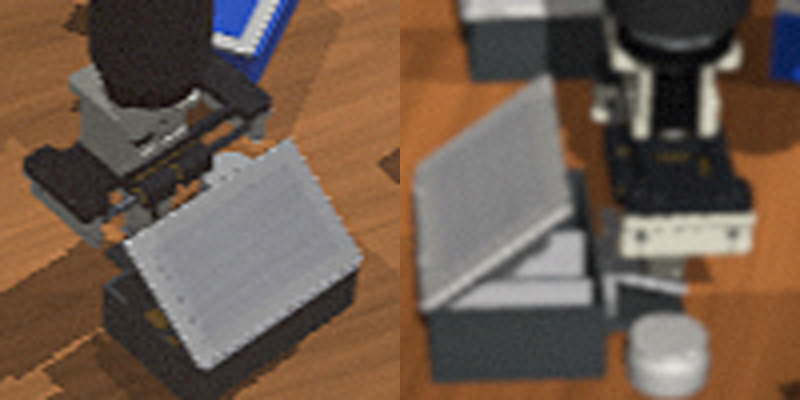

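The lid has sprung to about 0.8 rad, clear of the gripper (side crop edge from (570,210) to (548,80), gripper at x>600). I'll lift straight up to tip z ≈ 115 mm and pause.

```bash

python3 -m handwheel '[[-1,0,0,-0.5,0,0,0],[-1,0,0,-1,0,0,0],[-1,0,0,-1,0,0,0],[-1,0,0,-1,0,0,0],[-1,0,0,-0.05,0,0,0]]'>/dev/null
python3 -m handwheel '[[-1,0,0,0,0,0,0],[-1,0,0,0,0,0,0]]'; python3 rel.py
```

```text
clock: 6.98
tool_pos: [0.4288, 0.1477, 0.2916]
orientation: [-180.0, -0.1, -163.8]
force: [-0.4, 0.0, 0.0]
opening: 0.0002
gripper_force: 0.0
clock 6.97 tip in case mm [-102.2   -1.1  113.6] rpy [-1.7997e+02 -7.0000e-02 -1.6382e+02] F [-0.4  0.   0. ] open 0.0002
```

```bash

python3 -m handwheel '[[-1,-1,0,0,0,0,0],[-1,-1,0,0,0,0,0],[-1,-0.5,0,0,0,0,0],[-1,-0.3,0,0,0,0,0],[-1,-0.3,0,0,0,0,0]]'
python3 -m handwheel '[[-1,-0.4,0,0,0,0,0],[-1,-0.4,0,0,0,0,0],[-1,-0.4,0,0,0,0,0],[-1,-0.4,0,0,0,0,0],[-1,-0.4,0,0,0,0,0]]'
python3 rel.py
```

```text
clock: 7.6
tool_pos: [0.5024, 0.1688, 0.2919]
orientation: [-179.9, -0.2, -163.8]
force: [-3.6, -1.6, 2.3]
opening: 0.0004
gripper_force: 2.0
clock: 8.22
tool_pos: [0.5522, 0.1837, 0.2924]
orientation: [180.0, 0.0, -163.8]
force: [-0.3, 0.7, 0.1]
opening: 0.0005
gripper_force: 0.4
clock 8.22 tip in case mm [ 26.6  -1.  114.4] rpy [ 1.8000e+02  2.0000e-02 -1.6382e+02] F [-0.3  0.7  0.1] open 0.0005
```

```bash

python3 -m handwheel '[[-1,-0.4,0,0,0,0,0],[-1,-0.4,0,0,0,0,0],[-1,-0.3,0,0,0,0,0],[-1,-0.2,0,0,0,0,0],[-1,-0.1,0,0,0,0,0]]'
python3 -m handwheel '[[-1,0,0,0,0,0,0],[-1,0,0,0,0,0,0]]'
python3 rel.py
python3 - <<'E'
from plant import *
import cv2,numpy as np
f=lambda i:cv2.resize(i,(400,400),interpolation=cv2.INTER_CUBIC)
a=snapshot("scene")["color"][165:265,290:390];b=snapshot("side")["color"][200:300,260:360]
cv2.imwrite("pics/push.png",np.hstack([f(a),f(b)])[:,:,::-1])
E
```

```text
clock: 8.85
tool_pos: [0.5854, 0.1933, 0.2924]
orientation: [180.0, 0.0, -163.8]
force: [-0.5, 0.3, 0.7]
opening: 0.0004
gripper_force: 0.0
clock: 9.1
tool_pos: [0.5849, 0.1932, 0.2925]
orientation: [180.0, 0.0, -163.8]
force: [0.2, 0.5, 0.5]
opening: 0.0004
gripper_force: 0.0
clock 9.1 tip in case mm [ 60.7  -1.  114.5] rpy [ 1.7999e+02  1.0000e-02 -1.6382e+02] F [0.2 0.5 0.5] open 0.0004
```

View pics/push.png

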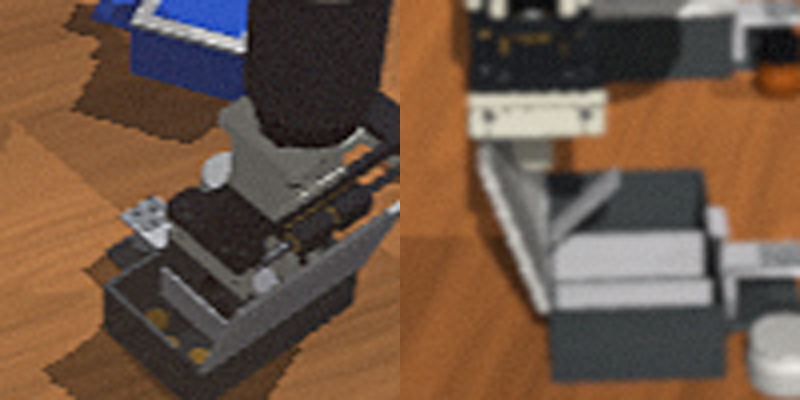

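The lid leans well beyond upright (side crop from (545,310) to (485,150)) with no force left on the fingers. I'll retreat forward, raise, and check.

```bash

python3 -m handwheel '[[-1,0.4,0,0,0,0,0],[-1,1,0,0,0,0,0],[-1,1,0,0,0,0,0],[-1,1,0,0,0,0,0],[-1,1,0,-0.5,0,0,0]]'>/dev/null
python3 -m handwheel '[[-1,1,0,-1,0,0,0],[-1,1,0,-1,0,0,0],[-1,0,0,-1,0,0,0],[-1,0,0,-1,0,0,0],[-1,0,0,0,0,0,0]]'>/dev/null
python3 -m handwheel '[[-1,0,0,0,0,0,0],[-1,0,0,0,0,0,0],[-1,0,0,0,0,0,0],[-1,0,0,0,0,0,0]]'
python3 - <<'E'
from plant import *
import cv2,numpy as np
f=lambda i:cv2.resize(i,(400,400),interpolation=cv2.INTER_CUBIC)
a=snapshot("scene")["color"][165:345,210:390];b=snapshot("side")["color"][170:310,240:380]
cv2.imwrite("pics/end.png",np.hstack([f(a),f(b)])[:,:,::-1])
E
```

```text
clock: 10.95
tool_pos: [0.4314, 0.1486, 0.4045]
orientation: [-180.0, -0.0, -163.8]
force: [0.9, -0.3, -0.9]
opening: 0.0004
gripper_force: 0.0
```

View pics/end.png

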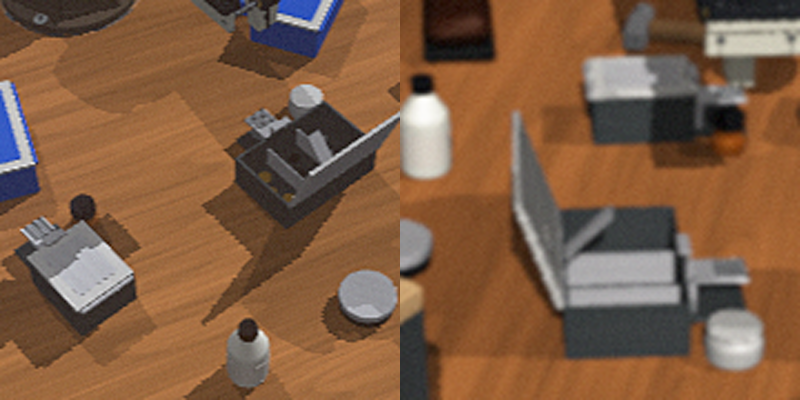

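The lid rests fully open (side crop from (558,305) to (517,115)), the tab is back up at (720,270), the narrow case is shut and nothing else has moved. Handing in.

```bash
python3 -c "
from plant import *
print(close_job())"
```

```text
the job is handed in; nothing more can be done
None
```

I handed the job in at about 11 s: in the last pictures the wide case's lid rests fully open with its tab back up, the narrow case is shut, and nothing else has visibly moved; the judge gave no verdict.

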